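# Wipe the off-cut chips from the drilled panel into the tray

### The arm

A 7-joint arm with a two-finger parallel gripper is mounted at the origin on the work surface. World frame = base frame: x ahead of the robot, y to its left, z up, the work surface at z = 0. Lengths are in m, angles in rad, forces in N, time in s.
With the tool pointing down it reaches from about 0.35 to 0.9 m from the base axis. Payload 19.9 kg.
Tool frame: the origin (TCP) lies at the very end of the fingers, on their centre line; the grasp point (between the pads) lies 19 mm behind it; z points along the fingers, y is the direction in which the jaws open and shut (so a half turn about z gives the same grasp; the last joint's range is limited). The gripper opens to 94 mm and grips with 3 to 60 N. Pads are 16 mm wide; open, the fingers measure 119 mm over their backs; the gripper's body (75 mm by 177 mm) begins 78 mm behind the grasp point.
Start: joints at [-1.369, 0.417, -0.01, 1.614, 0.005, 1.111, -0.053], TCP at [0.151, 0.606, 0.205] pointing down, gripper open.
Joint ranges: [-2.81, 2.81], [-0.39, 2.02], [-1.27, 1.25], [0.06, 2.57], [-1.19, 4.33], [0.19, 2], [-2.82, 2.82]. Speed limits (rad/s): [1.89, 1.89, 2.39, 2.39, 3.01, 3.01, 3.01].

### API

Orientations are given as a rotation vector (axis times angle).
In Python, from bench import status, viewer, robot gives the robot as it stands. The module is installed in compiled form; this text tells all that it offers.
- The arm moves only by the tool play_rows, never from a script. Its argument "series" is a list of rows, each an object of numbers: "hand": the finger opening in m, from 0 to 0.094; "x", "y", "z": the shift along the world's x, y, z in m; "ax", "ay", "az": the turn, a rotation vector about the world's x, y, z in degrees. In form: [{"hand": .., "x": .., "y": .., "z": .., "ax": .., "ay": .., "az": ..}, ...]. A call has 1 to 8 rows; each row shifts and turns the commanded pose from where the row before left it; what a row does not reach is not made up. A row lasts 1/8 s, in which the tool goes at most 62.5 mm and 10.7 degrees, less where a joint would pass 70% of its speed; a pose out of reach is approached as far as the arm can. A call is refused whole if a number of a shift passes 0.0625 or a number of a turn 10.7, either way. A call with a gripper value outside its range is refused whole. The fingers move at their own pace and stop on an object; "force" is the grip in N (left out, the last holds). Time passes only in rows, so rows that do not move let the fingers close. It gives the time, the measured TCP pose, the force and the opening at its end, in the units of the state.
- status.state(): the state, without advancing time (a new reading comes with each control period).
- viewer.get_image(name): name is "scene" or "top" or "wrist"; returns a dict with "pixels" (384x512x3 uint8, red, green, blue), "range_z" (384x512 float32, m along the optical axis (not along the pixel's ray), 0 where there is no reading), "fx", "fy", "cx", "cy" (pixels), "k1" (the pictures are not rectified: a ray, as slopes to the right and down, at radius r is drawn at 1 + k1 r^2 times it, then the intrinsics apply), "position" and "rotation" of the camera in the world; the wrist camera has in their place "T_tool_cam" (4x4, takes a point from camera to tool coordinates, whose origin is the TCP and whose axes are the flange's). Camera axes: x right, y up, looking along -z (the intrinsics and any distortion apply to the point x, -y, -z); pixel columns grow to the right and rows downward; lengths in m; the calibration is good to about 2 mm. A picture is of the moment at which its call begins: read the wrist's pose just before it.
- robot.hand_in(): hands the job in, once; it reports no verdict.
Trained networks look in a picture, given as the dict that the camera call returned (one of the last four; its "shot" number tells which), for a name from the list of things; names that differ only in an ending like _2 or _b are one class to them, and where a whole thing is asked for, a point or a joint stands for the part that bears it (a point fixed in the world has none). Each returns a list of dicts, best first, with "conf" (0 to 1); they miss things now and then, are a little off and sometimes report something else, mostly with a low value. They report only what shows in the picture. A call takes as long as a camera call.
- viewer.find_in(picture, thing): "xy" ([column, row] in pixels, amid what is visible of it).
- viewer.regions_of(picture, thing): "region" (384x512 bool, what is visible of it) and "xy" ([column, row] in pixels, amid what is visible of it).
- viewer.landmark_of(picture, thing): "xy" ([column, row] in pixels: a listed point, or the origin of a listed thing).
The state is a dict: "time_s": time; "qpos": joint angles; "dq": joint speeds; "tau": joint torques, N m; "tcp_pos": TCP position; "tool_rot": TCP orientation; "ft_force": force on the tool from outside, world axes, zero at the start; "ft_torque": the same for the moment, N m; "grip_width": opening from 0.0 (shut) to 1.0 (fully open).
Only numpy, scipy, OpenCV 4.12 (cv2) and the standard library are available. Lean on these libraries where they do the work, as an engineer would, in place of code of your own. Each camera call takes 0.05 s, during which the arm holds its last target.

### The job

Two loose dark steel chips lie on the raised white panel. Take the straight-edged scraper block (not the round pad with the same handle) and wipe both chips with it over the panel's edge into the tray fixed there, without touching the chips with the gripper. Then stand the scraper upright on the bench top, clear of the panel and tray, and let go.

Things in the scene. Friction and masses are not known exactly. Their poses are not given: they have to be found in the camera images.
- scraper_center (a point): Scraper block standing upright, T-shaped from its broad side, 30 mm thick throughout (its y), 80 mm high, 0.2 kg. Below: straight black bar 130 mm long (its x), 24 mm high; above it a centred wooden handle 70 mm long, up to 80 mm height. Point: its centre, 40 mm above the lower edge; z up. Starts left or right of the panel, a round pad stands opposite.
- panel: Fixed white-painted panel on a riser, dark steel tray at one end. Origin on the bench top below the panel, z up. Panel top: flat, 40 mm above the bench, x -85 to 85, y -122 to 113 mm. Open tray beyond its -y edge: outside x -95 to 95, y -225 to -117 mm, walls 3 mm thick, 32 mm high (8 mm below the panel top), floor 3 mm up. Wiping along panel -y leads into the tray.
- chip1_center (a point): Loose L-shaped dark steel chip, 26 x 18 x 8 mm thick, 20 g, lying flat on the panel, any yaw, within 32 mm of the panel's centre line (x = 0); the one farther from the tray (panel y from 0 to 30 mm). The point is its centre, 4 mm above its underside.
- chip2_center (a point): The second such chip, same size, the one nearer to the tray (panel y from -85 to -45 mm). The point is its centre, 4 mm above its underside.

How it is judged:
By the outcome, as a careful person would: the job done as asked, in the order asked, and still so for the second after the job is handed in, with the robot touching nothing.
It also fails if it takes over 58 s, if anything falls off the work surface, if the arm or the gripper's body presses on something with over 40 N, if the wrist force passes 120 N, or if a joint passes its speed limit or range.

## Working session

There is one attempt and no reset: what is moved stays moved. The work goes in short steps, Python scripts to look and compute and a tool call to move; the robot and the scene stay as the last step left them, time stands still between calls to the robot, and variables do not carry over. Pictures are saved under pics/ and viewed, and the job is handed in when it is done.

Besides the shell and the picture viewer there is one more tool, called as name([rows], argument=value, ...), one row to a line, values as JSON. play_rows: Moves the arm, as the interface text tells. Its arguments: {"type":"object","properties":{"series":{"type":"array","items":{"type":"object","properties":{"hand":{"type":"number"},"x":{"type":"number"},"y":{"type":"number"},"z":{"type":"number"},"ax":{"type":"number"},"ay":{"type":"number"},"az":{"type":"number"}}}},"force":{"type":"number"}},"required":["series"]}

```bash
mkdir -p pics; cat > h.py <<'E'
import numpy as np, cv2
from bench import status, viewer, robot
from scipy.spatial.transform import Rotation as R
def cam_pose(p, st=None):
    if "position" in p:
        r=np.array(p["rotation"],float)
        r = r if r.shape==(3,3) else R.from_rotvec(r).as_matrix() if r.size==3 else r
        return r,np.array(p["position"])
    T=np.array(p["T_tool_cam"]); Rt=R.from_rotvec(st["tool_rot"]).as_matrix()
    return Rt@T[:3,:3], Rt@T[:3,3]+np.array(st["tcp_pos"])
def ray(p,uv,st=None):
    k=p["k1"]; K=np.array([[p["fx"],0,p["cx"]],[0,p["fy"],p["cy"]],[0,0,1]])
    q=cv2.undistortPoints(np.array(uv,float).reshape(-1,1,2),K,np.array([k,0,0,0.])).reshape(-1,2)
    Rc,o=cam_pose(p,st)
    d=np.c_[q[:,0],-q[:,1],-np.ones(len(q))]
    return o,(Rc@d.T).T
def at_depth(p,uv,st=None):
    o,d=ray(p,uv,st); uv=np.round(np.array(uv)).astype(int).reshape(-1,2)
    z=p["range_z"][uv[:,1],uv[:,0]]
    return o+d*z[:,None]
def at_z(p,uv,z,st=None):
    o,d=ray(p,uv,st); return o+d*((z-o[2])/d[:,2])[:,None]
def save(p,n): cv2.imwrite("pics/"+n+".png",np.ascontiguousarray(p["pixels"][:,:,::-1]))
E
python3 - <<'E'
from h import *
st=status.state(); print(st)
for n in ["scene","top","wrist"]:
    st=status.state()
    p=viewer.get_image(n); save(p,n+"0")
    print(n,[ (k,p[k]) for k in p if k not in("pixels","range_z")])
    for t in ["scraper_center","panel","chip1_center","chip2_center"]:
        for r in viewer.landmark_of(p,t)[:3]:
            print(t,r["conf"],r["xy"],at_depth(p,[r["xy"]],st)[0].round(4))
E
```

```text
{'time_s': 0.0, 'qpos': array([-1.36850745,  0.41796507, -0.01028731,  1.61413065,  0.00474476,
        1.11070882, -0.05302255]), 'dq': array([ 0.00153266, -0.0010309 , -0.00095918,  0.0003906 , -0.00033765,
        0.00010669, -0.00051972]), 'tau': array([ 1.56703805e-03, -8.51254106e+01,  6.39597047e-01, -4.25990653e+01,
       -4.87097783e-02,  1.86806498e-02,  1.01302107e-04]), 'tcp_pos': array([0.15081075, 0.60616305, 0.20484923]), 'tool_rot': array([-3.82007880e-01, -3.11827142e+00,  1.86949307e-03]), 'ft_force': array([ 0.0718853 , -0.76258855,  0.25526029]), 'ft_torque': array([ 0.00345833, -0.01005548, -0.04765377]), 'grip_width': 0.9992963749677355}
scene [('fx', 356.8314613119507), ('fy', 356.8314613119507), ('cx', 258.1468556888054), ('cy', 186.49460458599714), ('k1', -0.029799647015405224), ('position', array([0.96838452, 0.30055454, 0.72230571])), ('rotation', array([0.36411803, 0.76249923, 2.12303245])), ('shot', 1)]
scraper_center 0.61 [157.1, 130.4] [ 0.5571 -0.3767  0.0643]
scraper_center 0.27 [282.5, 199.0] [0.5257 0.0248 0.041 ]
panel 0.56 [267.9, 213.8] [0.5806 
[... 513 characters left out ...]
 -0.3784  0.0596]
panel 0.55 [242.2, 198.4] [0.5433 0.0102 0.0413]
chip1_center 0.4 [235.0, 201.0] [0.5357 0.0292 0.0474]
chip2_center 0.58 [269.0, 209.6] [ 0.509  -0.0594  0.0471]
wrist [('fx', 278.73303617507264), ('fy', 278.73303617507264), ('cx', 258.50890317322154), ('cy', 196.35679875115105), ('k1', -0.03506519357839349), ('T_tool_cam', array([[-6.14043801e-04,  9.63014564e-01,  2.69448645e-01,
         8.02433276e-02],
       [ 9.99999528e-01,  7.94270117e-04, -5.59847610e-04,
        -5.40603030e-05],
       [-7.53156409e-04,  2.69448174e-01, -9.63014597e-01,
        -1.79720717e-01],
       [ 0.00000000e+00,  0.00000000e+00,  0.00000000e+00,
         1.00000000e+00]])), ('shot', 3)]
```

View pics/scene0.png

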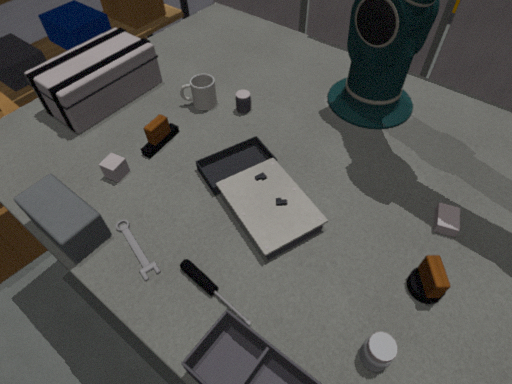

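View pics/top0.png

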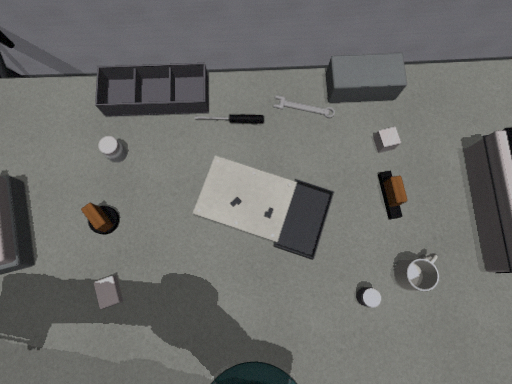

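View pics/wrist0.png

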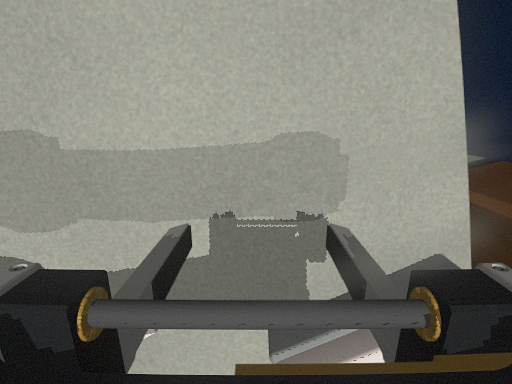

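Top view: scraper (straight bar) at about (391,195), round pad at (102,219), and chips at (236,201) and (269,212). The tray is right of the panel at (305,218). Next I'll measure with point clouds from both fixed cameras.

```bash
cat >> h.py <<'E'
def cloud(p,st=None,m=None):
    z=p["range_z"]; ok=z>0
    if m is not None: ok=ok&m
    v,u=np.nonzero(ok); uv=np.c_[u,v]
    return at_depth(p,uv,st), p["pixels"][v,u].astype(int), uv
E
python3 - <<'E'
from h import *
for n in ["top","scene"]:
    p=viewer.get_image(n)
    P,c,uv=cloud(p)
    near=(abs(P[:,0]-.54)<.3)
    # panel
    m=(abs(P[:,2]-.04)<.006)&(abs(P[:,0]-.54)<.2)&(abs(P[:,1]-.01)<.2)&(c.min(1)>120)
    Q=P[m]; rect=cv2.minAreaRect(Q[:,:2].astype(np.float32)*1000)
    print(n,"panel",rect,cv2.boxPoints(rect).round(0).tolist(),np.median(Q[:,2]),m.sum())
    # chips
    m=(abs(P[:,2]-.045)<.01)&(abs(P[:,0]-.53)<.12)&(abs(P[:,1]-0)<.12)&(c.max(1)<90)
    # scraper
    s=(P[:,2]>.008)&(abs(P[:,0]-.54)<.1)&(abs(P[:,1]+.38)<.1)
    S=P[s]; cs=c[s]
    wood=(cs[:,0]-cs[:,2]>40)
    for lab,mm in (("wood",wood),("bar",~wood)):
        q=S[mm]; 
        if lab=="wood":
            q=q[q[:,2]>.07]
        else: q=q[(q[:,2]>.015)&(q[:,2]<.032)]
        r=cv2.minAreaRect(q[:,:2].astype(np.float32)*1000); print(n,lab,len(q),r,np.percentile(q[:,2],[5,50,95]) if len(q) else 0, cv2.boxPoints(r).round().tolist())
    for t in ["chip1_center","chip2_center","scraper_center"]:
        for r in viewer.regions_of(p,t)[:3]:
            C,_,_=cloud(p,None,r["region"]); print(t,r["conf"],r["xy"],r["region"].sum(),np.median(C,0).round(4), at_z(p,[r["xy"]],.044)[0].round(4))
E
```

```text
top panel ((546.6277465820312, 4.1161041259765625), (235.31788635253906, 170.83792114257812), 68.83785247802734) [[424.0, -75.0], [584.0, -136.0], [669.0, 83.0], [509.0, 145.0]] 0.041257539421024725 5325
top wood 287 ((543.3284301757812, -391.2312316894531), (69.1900634765625, 28.758726119995117), 7.871105670928955) [0.07848609 0.08122376 0.08365069] [[507.0, -382.0], [511.0, -410.0], [580.0, -401.0], [576.0, -372.0]]
top bar 313 ((543.9097900390625, -391.57916259765625), (129.99635314941406, 31.95748519897461), 7.276844024658203) [0.0175725  0.02497353 0.0285862 ] [[477.0, -384.0], [481.0, -416.0], [610.0, -399.0], [606.0, -367.0]]
chip2_center 0.62 [267.6, 211.4] 60 [ 0.4998 -0.0566  0.0486] [ 0.5049 -0.0556  0.044 ]
scene panel ((547.1146240234375, 1.621673583984375), (237.26747131347656, 172.11904907226562), 68.71488189697266) [[424.0, -78.0], [584.0, -140.0], [670.0, 81.0], [510.0, 143.0]] 0.039761727589691875 5449
scene wood 200 ((547.1986694335938, -390.1864929199219), (68.14337158203125, 29.564950942993164), 6.702661514282227) [0.0741519  0.07938657 0.08134291] [[512.0, -379.0], [515.0, -409.0], [583.0, -401.0], [579.0, -372.0]]
scene bar 267 ((546.391357421875, -392.33636474609375), (130.64129638671875, 34.78205490112305), 5.562737464904785) [0.01674705 0.02294318 0.02952727] [[480.0, -381.0], [483.0, -416.0], [613.0, -403.0], [610.0, -369.0]]
chip1_center 0.65 [282.9, 201.8] 75 [0.5367 0.027  0.0472] [0.5338 0.0316 0.044 ]
scraper_center 0.76 [157.4, 134.4] 962 [ 0.5549 -0.3813  0.0349] [ 0.5552 -0.3842  0.044 ]
```

Measured panel: origin about (0.5485, 0.007), yaw about -21.2°. Scraper: about (0.545, -0.391), bar yaw about 7°. The plan is to swing out to the scraper on an arc.

play_rows([
  {"hand": 0.094, "x": 0.05, "y": -0.025, "z": 0.004},
  {"hand": 0.094, "x": 0.05, "y": -0.025, "z": 0.004},
  {"hand": 0.094, "x": 0.05, "y": -0.025, "z": 0.004},
  {"hand": 0.094, "x": 0.05, "y": -0.025, "z": 0.004},
  {"hand": 0.094, "x": 0.05, "y": -0.026, "z": 0.004},
  {"hand": 0.094, "x": 0.028, "y": -0.047, "az": 3},
  {"hand": 0.094, "x": 0.028, "y": -0.047, "az": 3},
  {"hand": 0.094, "x": 0.028, "y": -0.047, "az": 3},
], force=25)

```text
invalid input
```

play_rows([
  {"hand": 0.094, "x": 0.028, "y": -0.047, "az": 3},
  {"hand": 0.094, "x": 0.028, "y": -0.047, "az": 3},
  {"hand": 0.094, "x": 0.028, "y": -0.047, "az": 3},
  {"hand": 0.094, "x": 0.028, "y": -0.047, "az": 3},
  {"hand": 0.094, "x": 0.004, "y": -0.06},
  {"hand": 0.094, "x": 0.004, "y": -0.06},
  {"hand": 0.094, "x": 0.004, "y": -0.06},
  {"hand": 0.094, "x": 0.004, "y": -0.06},
])

```text
invalid input
```

play_rows([
  {"hand": 0.094, "x": 0.05, "y": -0.025, "z": 0.004, "ax": 0, "ay": 0, "az": 0},
  {"hand": 0.094, "x": 0.05, "y": -0.025, "z": 0.004, "ax": 0, "ay": 0, "az": 0},
  {"hand": 0.094, "x": 0.05, "y": -0.025, "z": 0.004, "ax": 0, "ay": 0, "az": 0},
  {"hand": 0.094, "x": 0.05, "y": -0.025, "z": 0.004, "ax": 0, "ay": 0, "az": 0},
  {"hand": 0.094, "x": 0.05, "y": -0.026, "z": 0.004, "ax": 0, "ay": 0, "az": 0},
  {"hand": 0.094, "x": 0.028, "y": -0.047, "z": 0, "ax": 0, "ay": 0, "az": 3},
  {"hand": 0.094, "x": 0.028, "y": -0.047, "z": 0, "ax": 0, "ay": 0, "az": 3},
  {"hand": 0.094, "x": 0.028, "y": -0.047, "z": 0, "ax": 0, "ay": 0, "az": 3},
], force=25)

```text
time_s: 2.15
tcp_pos: [0.4856, 0.3379, 0.2255]
tool_rot: [0.133, 3.139, 0.0]
ft_force: [1.2, 1.7, -0.3]
grip_width: 1.003
```

play_rows([
  {"hand": 0.094, "x": 0.028, "y": -0.047, "z": 0, "ax": 0, "ay": 0, "az": 3},
  {"hand": 0.094, "x": 0.028, "y": -0.047, "z": 0, "ax": 0, "ay": 0, "az": 3},
  {"hand": 0.094, "x": 0.028, "y": -0.047, "z": 0, "ax": 0, "ay": 0, "az": 3},
  {"hand": 0.094, "x": 0.028, "y": -0.047, "z": 0, "ax": 0, "ay": 0, "az": 3},
  {"hand": 0.094, "x": 0.004, "y": -0.06, "z": 0, "ax": 0, "ay": 0, "az": 0},
  {"hand": 0.094, "x": 0.004, "y": -0.06, "z": 0, "ax": 0, "ay": 0, "az": 0},
  {"hand": 0.094, "x": 0.004, "y": -0.06, "z": 0, "ax": 0, "ay": 0, "az": 0},
  {"hand": 0.094, "x": 0.004, "y": -0.06, "z": 0, "ax": 0, "ay": 0, "az": 0},
])

```text
time_s: 3.15
tcp_pos: [0.6128, -0.0904, 0.2256]
tool_rot: [-0.193, 3.135, -0.0]
ft_force: [0.6, -0.2, 0.0]
grip_width: 1.004
```

play_rows([
  {"hand": 0.094, "x": 0.002, "y": -0.06, "z": 0, "ax": 0, "ay": 0, "az": 0},
  {"hand": 0.094, "x": -0.015, "y": -0.05, "z": 0, "ax": 0, "ay": 0, "az": 0},
  {"hand": 0.094, "x": -0.015, "y": -0.05, "z": 0, "ax": 0, "ay": 0, "az": 0},
  {"hand": 0.094, "x": -0.015, "y": -0.05, "z": 0, "ax": 0, "ay": 0, "az": 0},
  {"hand": 0.094, "x": -0.015, "y": -0.05, "z": 0, "ax": 0, "ay": 0, "az": 0},
  {"hand": 0.094, "x": -0.01, "y": -0.03, "z": 0, "ax": 0, "ay": 0, "az": 0},
  {"hand": 0.094, "x": 0, "y": 0, "z": 0, "ax": 0, "ay": 0, "az": 0},
])

```text
time_s: 4.03
tcp_pos: [0.5433, -0.3812, 0.2253]
tool_rot: [0.186, -3.135, 0.001]
ft_force: [0.2, 0.1, 0.6]
grip_width: 0.997
```

```bash
python3 - <<'E'
from h import *
st=status.state(); p=viewer.get_image("wrist"); save(p,"w1")
print(st["tcp_pos"],st["tool_rot"],st["qpos"])
P,c,uv=cloud(p,st)
s=(abs(P[:,0]-.545)<.1)&(abs(P[:,1]+.39)<.1)
wood=(c[:,0]-c[:,2]>40)
for lab,m in (("wood",wood&s&(P[:,2]>.07)&(P[:,2]<.1)),("bar",~wood&s&(P[:,2]>.014)&(P[:,2]<.032))):
    q=P[m]; print(lab,len(q),cv2.minAreaRect(q[:,:2].astype(np.float32)*1000) if len(q) else 0,np.percentile(q[:,2],[5,50,95]) if len(q) else 0)
E
```

```text
[ 0.54327269 -0.38117168  0.22529689] [ 1.86401284e-01 -3.13538835e+00  1.41775091e-03] [ 0.32050661  0.48886129  0.34964436  1.49598356 -0.17314194  1.18736113
  2.38683092]
wood 1357 ((543.0244750976562, -393.4536437988281), (68.97227478027344, 29.237836837768555), 6.848819732666016) [0.07789325 0.08020743 0.08148971]
bar 697 ((543.9978637695312, -393.323486328125), (129.5989532470703, 29.7901668548584), 6.850668907165527) [0.02301851 0.02435475 0.02568969]
```

View pics/w1.png

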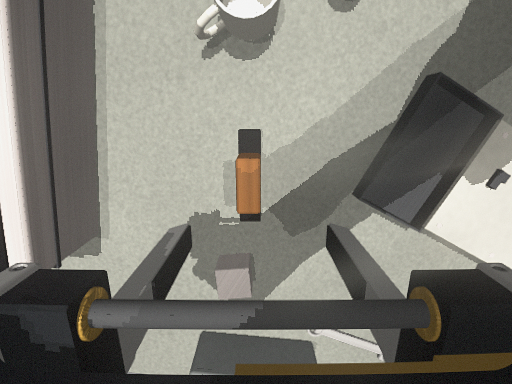

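Wrist view: the straight scraper is upright at (249,175) and aligned with the jaws, with its centre at (0.5435, -0.3935). Now descend and grip.

play_rows([
  {"hand": 0.094, "x": 0, "y": -0.012, "z": -0.03, "ax": 0, "ay": 0, "az": 0},
  {"hand": 0.094, "x": 0, "y": 0, "z": -0.045, "ax": 0, "ay": 0, "az": 0},
  {"hand": 0.094, "x": 0, "y": 0, "z": -0.045, "ax": 0, "ay": 0, "az": 0},
  {"hand": 0.094, "x": 0, "y": 0, "z": -0.035, "ax": 0, "ay": 0, "az": 0},
  {"hand": 0.094, "x": 0, "y": 0, "z": -0.025, "ax": 0, "ay": 0, "az": 0},
  {"hand": 0.094, "x": 0, "y": 0, "z": -0.01, "ax": 0, "ay": 0, "az": 0},
  {"hand": 0.094, "x": 0, "y": 0, "z": 0, "ax": 0, "ay": 0, "az": 0},
])

```text
time_s: 4.95
tcp_pos: [0.5453, -0.3898, 0.0355]
tool_rot: [0.194, -3.135, -0.001]
ft_force: [-0.4, 0.6, 0.3]
grip_width: 0.996
```

play_rows([
  {"hand": 0.02, "x": 0, "y": 0, "z": 0, "ax": 0, "ay": 0, "az": 0},
  {"hand": 0.02, "x": 0, "y": 0, "z": 0, "ax": 0, "ay": 0, "az": 0},
  {"hand": 0.02, "x": 0, "y": 0, "z": 0, "ax": 0, "ay": 0, "az": 0},
  {"hand": 0.02, "x": 0, "y": 0, "z": 0, "ax": 0, "ay": 0, "az": 0},
  {"hand": 0.02, "x": 0, "y": 0, "z": 0, "ax": 0, "ay": 0, "az": 0},
  {"hand": 0.02, "x": 0, "y": 0, "z": 0, "ax": 0, "ay": 0, "az": 0},
], force=40)

```text
time_s: 5.7
tcp_pos: [0.5448, -0.3905, 0.0354]
tool_rot: [0.193, -3.136, 0.0]
ft_force: [0.4, 0.3, -0.3]
grip_width: 0.401
```

play_rows([
  {"hand": 0.02, "x": 0, "y": 0, "z": 0, "ax": 0, "ay": 0, "az": 0},
  {"hand": 0.02, "x": 0, "y": 0, "z": 0, "ax": 0, "ay": 0, "az": 0},
  {"hand": 0.02, "x": 0, "y": 0, "z": 0, "ax": 0, "ay": 0, "az": 0},
  {"hand": 0.02, "x": 0, "y": 0, "z": 0, "ax": 0, "ay": 0, "az": 0},
])

```text
time_s: 6.2
tcp_pos: [0.5449, -0.3907, 0.0355]
tool_rot: [-0.193, 3.135, -0.001]
ft_force: [0.4, -1.9, 2.3]
grip_width: 0.315
```

play_rows([
  {"hand": 0.02, "x": 0, "y": 0, "z": 0.02, "ax": 0, "ay": 0, "az": 0},
  {"hand": 0.02, "x": 0, "y": 0, "z": 0.04, "ax": 0, "ay": 0, "az": 0},
  {"hand": 0.02, "x": 0, "y": 0.02, "z": 0.04, "ax": 0, "ay": 0, "az": 0},
  {"hand": 0.02, "x": 0.003, "y": 0.047, "z": 0.03, "ax": 0, "ay": 0, "az": -4},
  {"hand": 0.02, "x": 0.004, "y": 0.05, "z": 0, "ax": 0, "ay": 0, "az": -4},
  {"hand": 0.02, "x": 0.004, "y": 0.05, "z": 0, "ax": 0, "ay": 0, "az": -4},
  {"hand": 0.02, "x": 0.004, "y": 0.05, "z": 0, "ax": 0, "ay": 0, "az": -4},
  {"hand": 0.02, "x": 0.004, "y": 0.05, "z": 0, "ax": 0, "ay": 0, "az": -4},
])

```text
time_s: 7.2
tcp_pos: [0.5638, -0.1217, 0.1667]
tool_rot: [0.358, 3.12, 0.001]
ft_force: [1.1, 0.0, -2.4]
grip_width: 0.317
```

play_rows([
  {"hand": 0.02, "x": 0.004, "y": 0.05, "z": 0, "ax": 0, "ay": 0, "az": -4},
  {"hand": 0.02, "x": 0.004, "y": 0.05, "z": 0, "ax": 0, "ay": 0, "az": -4},
  {"hand": 0.02, "x": 0.004, "y": 0.05, "z": 0, "ax": 0, "ay": 0, "az": 0},
  {"hand": 0.02, "x": 0, "y": 0.03, "z": 0, "ax": 0, "ay": 0, "az": 0},
  {"hand": 0.02, "x": 0, "y": 0.02, "z": 0, "ax": 0, "ay": 0, "az": 0},
  {"hand": 0.02, "x": 0, "y": 0, "z": 0, "ax": 0, "ay": 0, "az": 0},
])

```text
time_s: 7.95
tcp_pos: [0.5758, 0.0773, 0.1659]
tool_rot: [0.569, 3.089, 0.0]
ft_force: [0.3, 0.4, -0.9]
grip_width: 0.317
```

```bash
cat > chk.py <<'E'
import sys
from h import *
n=sys.argv[1]
O=np.array([.5485,.0071]);a=np.radians(-21.2);ex=np.array([np.cos(a),np.sin(a)]);ey=np.array([-ex[1],ex[0]])
st=status.state()
T=R.from_rotvec(st["tool_rot"]).as_matrix()
print("tcp",st["tcp_pos"].round(4),"panel xy",(st["tcp_pos"][:2]-O)@np.c_[ex,ey],"jaw ang",np.degrees(np.arctan2(T[1,1],T[0,1])),"tilt",T[:,2].round(4),"q",st["qpos"].round(2),"w",st["grip_width"]*94, st["ft_force"].round(1))
for cn in ("top","scene","wrist"):
    st=status.state();p=viewer.get_image(cn); save(p,n+cn)
    P,c,uv=cloud(p,st); 
    L=np.c_[(P[:,:2]-O)@np.c_[ex,ey],P[:,2]]
    wood=(c[:,0]-c[:,2]>40)
    d=np.linalg.norm(P[:,:2]-st["tcp_pos"][:2],axis=1)<.1
    zt=st["tcp_pos"][2]
    m=wood&d&(P[:,2]>zt-.02)&(P[:,2]<zt+.06)
    b=(c.max(1)<70)&d&(abs(P[:,2]-(zt-.011))<.006)
    for lab,mm in (("wood",m),("bartop",b)):
        if mm.sum()>20: print(cn,lab,mm.sum(),cv2.minAreaRect(L[mm,:2].astype(np.float32)*1000),np.median(L[mm,2]).round(4))
    e=(c.max(1)<90)&(abs(L[:,2]-.045)<.009)&(abs(L[:,0])<.075)&(L[:,1]>-.11)&(L[:,1]<.05)
    if e.sum():print(cn,"dark on panel",e.sum(),L[e].mean(0).round(3),L[e].min(0).round(3),L[e].max(0).round(3))
im=np.hstack([cv2.imread(f"pics/{n}{k}.png") for k in("top","scene")]);im=cv2.resize(im,(800,300))
w=cv2.imread(f"pics/{n}wrist.png");w=cv2.resize(w,(400,300))
cv2.imwrite(f"pics/{n}.png",np.vstack([im,np.hstack([w,w*0])]))
E
python3 chk.py a
```

```text
tcp [0.5758 0.0773 0.1659] panel xy [4.83458548e-05 7.53642872e-02] jaw ang 69.11792700445393 tilt [ 2.e-04  2.e-04 -1.e+00] q [-0.45  0.39  0.33  1.78 -0.15  1.    1.15] w 29.836972404258876 [ 0.3  0.4 -0.9]
top dark on panel 110 [-0.019 -0.013  0.048] [-0.069 -0.083  0.039] [0.072 0.049 0.053]
scene wood 346 ((18.66758918762207, 77.38214874267578), (34.69473648071289, 27.756471633911133), 1.1423283815383911) 0.2073
scene bartop 310 ((1.24420166015625, 76.7322998046875), (30.4257755279541, 129.50990295410156), 88.60432434082031) 0.1538
scene dark on panel 169 [-0.011  0.001  0.042] [-0.071 -0.085  0.036] [0.032 0.05  0.05 ]
wrist wood 4910 ((-8.09317398071289, 73.22039031982422), (29.288724899291992, 55.4820442199707), 89.79186248779297) 0.2105
wrist bartop 1965 ((-49.2460823059082, 72.9075927734375), (29.479719161987305, 32.95681381225586), 89.84639739990234) 0.1547
wrist dark on panel 415 [-0.021 -0.     0.047] [-0.034 -0.076  0.039] [-0.007  0.049  0.051]
```

View pics/a.png

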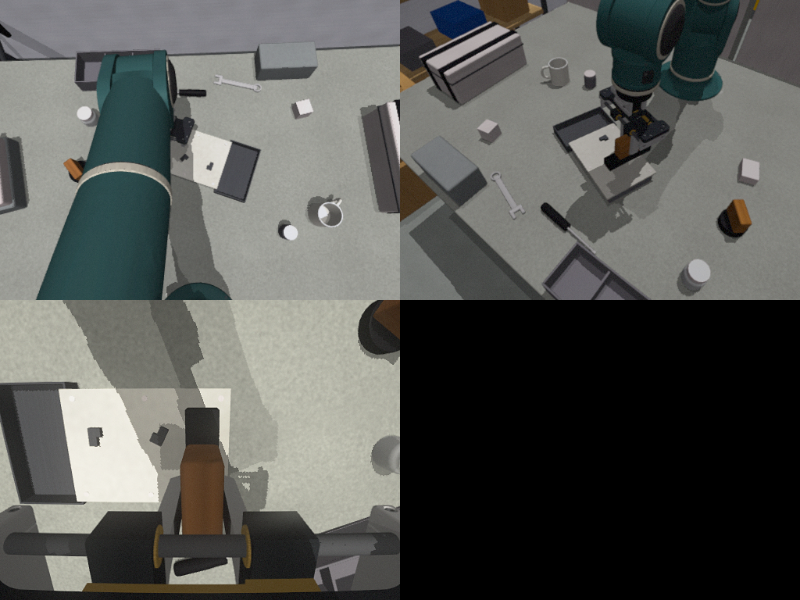

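Scraper aligned with the panel behind both chips (wrist inset chips at (160,435) and (95,437)). Lower carefully to find contact.

play_rows([
  {"hand": 0.02, "x": 0, "y": 0, "z": -0.03, "ax": 0, "ay": 0, "az": 0},
  {"hand": 0.02, "x": 0, "y": 0, "z": -0.03, "ax": 0, "ay": 0, "az": 0},
  {"hand": 0.02, "x": 0, "y": 0, "z": -0.016, "ax": 0, "ay": 0, "az": 0},
  {"hand": 0.02, "x": 0, "y": 0, "z": -0.01, "ax": 0, "ay": 0, "az": 0},
  {"hand": 0.02, "x": 0, "y": 0, "z": 0, "ax": 0, "ay": 0, "az": 0},
  {"hand": 0.02, "x": 0, "y": 0, "z": -0.001, "ax": 0, "ay": 0, "az": 0},
  {"hand": 0.02, "x": 0, "y": 0, "z": -0.001, "ax": 0, "ay": 0, "az": 0},
  {"hand": 0.02, "x": 0, "y": 0, "z": -0.001, "ax": 0, "ay": 0, "az": 0},
])

```text
time_s: 9.1
tcp_pos: [0.576, 0.0766, 0.0767]
tool_rot: [0.571, 3.089, 0.0]
ft_force: [0.2, -0.2, -0.9]
grip_width: 0.319
```

play_rows([
  {"hand": 0.02, "x": 0, "y": 0, "z": -0.0005, "ax": 0, "ay": 0, "az": 0},
  {"hand": 0.02, "x": 0, "y": 0, "z": 0, "ax": 0, "ay": 0, "az": 0},
])

```text
time_s: 9.35
tcp_pos: [0.5759, 0.0765, 0.0759]
tool_rot: [-0.572, -3.089, 0.0]
ft_force: [0.5, -0.5, -2.5]
grip_width: 0.32
```

play_rows([
  {"hand": 0.02, "x": 0, "y": 0, "z": -0.0005, "ax": 0, "ay": 0, "az": 0},
  {"hand": 0.02, "x": 0, "y": 0, "z": 0, "ax": 0, "ay": 0, "az": 0},
])

```text
time_s: 9.6
tcp_pos: [0.5759, 0.0765, 0.0755]
tool_rot: [0.572, 3.089, -0.0]
ft_force: [-0.5, -0.2, -0.0]
grip_width: 0.316
```

play_rows([
  {"hand": 0.02, "x": -0.0036, "y": -0.0093, "z": 0, "ax": 0, "ay": 0, "az": 0},
  {"hand": 0.02, "x": -0.0036, "y": -0.0093, "z": 0, "ax": 0, "ay": 0, "az": 0},
  {"hand": 0.02, "x": -0.0036, "y": -0.0093, "z": 0, "ax": 0, "ay": 0, "az": 0},
  {"hand": 0.02, "x": -0.0036, "y": -0.0093, "z": 0, "ax": 0, "ay": 0, "az": 0},
  {"hand": 0.02, "x": -0.0036, "y": -0.0093, "z": 0, "ax": 0, "ay": 0, "az": 0},
  {"hand": 0.02, "x": -0.0036, "y": -0.0093, "z": 0, "ax": 0, "ay": 0, "az": 0},
  {"hand": 0.02, "x": -0.0036, "y": -0.0093, "z": 0, "ax": 0, "ay": 0, "az": 0},
  {"hand": 0.02, "x": -0.0036, "y": -0.0093, "z": 0, "ax": 0, "ay": 0, "az": 0},
])

```text
time_s: 10.6
tcp_pos: [0.5469, 0.0015, 0.0755]
tool_rot: [0.572, 3.089, -0.0]
ft_force: [0.8, 2.1, 0.4]
grip_width: 0.319
```

```bash
python3 chk.py b
```

```text
tcp [0.5469 0.0015 0.0755] panel xy [ 0.0005095  -0.00578066] jaw ang 69.03291780891881 tilt [ 2.e-04 -1.e-04 -1.e+00] q [-0.32  0.46  0.32  1.93 -0.2   0.79  1.32] w 29.9602895506899 [0.8 2.1 0.4]
top dark on panel 40 [-0.022 -0.077  0.049] [-0.033 -0.083  0.038] [-0.009 -0.067  0.053]
scene wood 223 ((18.642160415649414, -4.12255859375), (29.4858341217041, 34.395015716552734), 88.15035247802734) 0.1169
scene bartop 270 ((0.7911453247070312, -4.759603500366211), (30.28655242919922, 129.5544891357422), 89.2340087890625) 0.0634
scene dark on panel 926 [0.    0.012 0.041] [-0.075 -0.085  0.037] [0.066 0.05  0.054]
wrist wood 5203 ((-8.284065246582031, -6.980317115783691), (29.379852294921875, 56.345611572265625), 89.90234375) 0.1202
wrist bartop 1977 ((-49.64408874511719, -6.950119972229004), (29.83521842956543, 32.95000457763672), 89.93621063232422) 0.0644
wrist dark on panel 691 [-0.022 -0.038  0.047] [-0.066 -0.085  0.04 ] [0.073 0.02  0.05 ]
```

View pics/b.png

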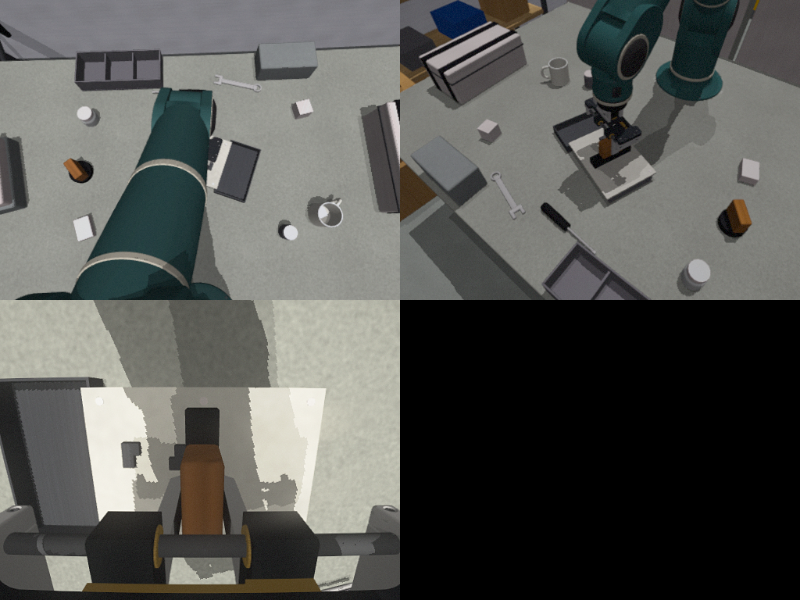

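Chip 1 is being pushed flush ahead of the bar (wrist inset (175,455)), with chip 2 at (130,455). Continue.

play_rows([
  {"hand": 0.02, "x": -0.0036, "y": -0.0093, "z": 0, "ax": 0, "ay": 0, "az": 0},
  {"hand": 0.02, "x": -0.0036, "y": -0.0093, "z": 0, "ax": 0, "ay": 0, "az": 0},
  {"hand": 0.02, "x": -0.0036, "y": -0.0093, "z": 0, "ax": 0, "ay": 0, "az": 0},
  {"hand": 0.02, "x": -0.0036, "y": -0.0093, "z": 0, "ax": 0, "ay": 0, "az": 0},
  {"hand": 0.02, "x": -0.0036, "y": -0.0093, "z": 0, "ax": 0, "ay": 0, "az": 0},
  {"hand": 0.02, "x": -0.0036, "y": -0.0093, "z": 0, "ax": 0, "ay": 0, "az": 0},
  {"hand": 0.02, "x": -0.0036, "y": -0.0093, "z": 0, "ax": 0, "ay": 0, "az": 0},
  {"hand": 0.02, "x": -0.0036, "y": -0.0093, "z": 0, "ax": 0, "ay": 0, "az": 0},
])

```text
time_s: 11.75
tcp_pos: [0.5181, -0.0729, 0.0755]
tool_rot: [0.572, 3.089, -0.0]
ft_force: [0.9, 2.1, 2.2]
grip_width: 0.317
```

play_rows([
  {"hand": 0.02, "x": -0.0036, "y": -0.0093, "z": 0, "ax": 0, "ay": 0, "az": 0},
  {"hand": 0.02, "x": -0.0036, "y": -0.0093, "z": 0, "ax": 0, "ay": 0, "az": 0},
  {"hand": 0.02, "x": -0.0036, "y": -0.0093, "z": 0, "ax": 0, "ay": 0, "az": 0},
  {"hand": 0.02, "x": -0.0036, "y": -0.0093, "z": 0, "ax": 0, "ay": 0, "az": 0},
  {"hand": 0.02, "x": -0.0036, "y": -0.0093, "z": 0, "ax": 0, "ay": 0, "az": 0},
  {"hand": 0.02, "x": -0.0018, "y": -0.0047, "z": 0, "ax": 0, "ay": 0, "az": 0},
  {"hand": 0.02, "x": 0, "y": 0, "z": 0, "ax": 0, "ay": 0, "az": 0},
])

```text
time_s: 12.62
tcp_pos: [0.4979, -0.1241, 0.0752]
tool_rot: [-0.573, -3.088, 0.001]
ft_force: [-0.1, -0.2, -2.5]
grip_width: 0.321
```

```bash
python3 chk.py c
```

```text
tcp [ 0.4979 -0.1241  0.0752] panel xy [ 0.00027411 -0.14056393] jaw ang 68.98873693666543 tilt [-8.e-04 -3.e-04 -1.e+00] q [-0.11  0.41  0.35  2.01 -0.2   0.76  1.57] w 30.21932175256163 [-0.1 -0.2 -2.5]
top dark on panel 21 [-0.028 -0.061  0.041] [-0.07  -0.068  0.038] [-0.004 -0.049  0.045]
scene wood 158 ((3.583892822265625, -136.0506134033203), (26.928529739379883, 64.10430908203125), 89.93209838867188) 0.1143
scene bartop 289 ((0.36338043212890625, -137.43978881835938), (31.434282302856445, 130.37698364257812), 89.44287109375) 0.0633
scene dark on panel 1044 [-0.013 -0.074  0.04 ] [-0.075 -0.11   0.036] [ 0.053 -0.037  0.044]
wrist wood 5409 ((-8.644792556762695, -140.1217498779297), (56.012672424316406, 29.5323429107666), 0.3075231909751892) 0.1199
wrist bartop 1999 ((-49.82793045043945, -140.32687377929688), (32.99885177612305, 29.94805335998535), 0.12955015897750854) 0.0642
```

View pics/c.png

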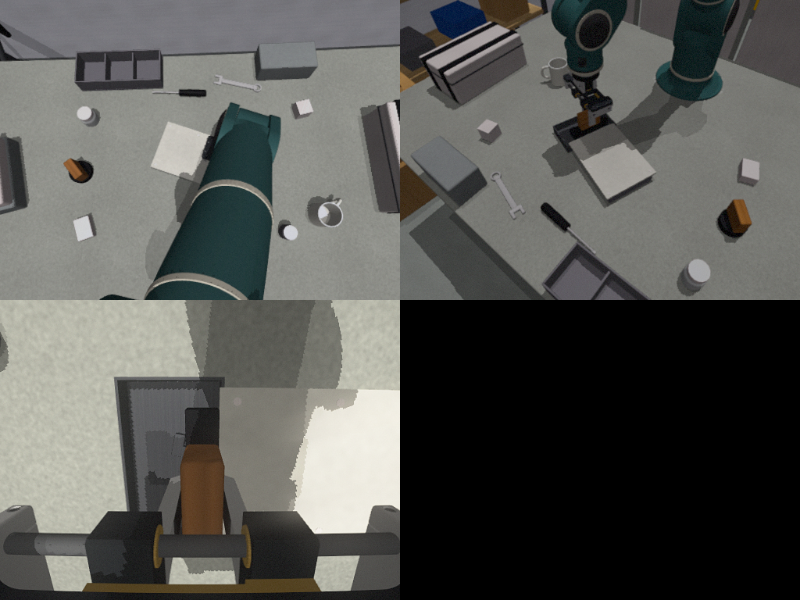

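The panel is clear and a chip edge is visible in the tray beside the bar (wrist inset (182,433)). Lift and carry the scraper back to its original spot.

play_rows([
  {"hand": 0.02, "x": 0, "y": 0, "z": 0.02, "ax": 0, "ay": 0, "az": 0},
  {"hand": 0.02, "x": 0, "y": 0, "z": 0.035, "ax": 0, "ay": 0, "az": 0},
  {"hand": 0.02, "x": 0, "y": 0, "z": 0.035, "ax": 0, "ay": 0, "az": 0},
  {"hand": 0.02, "x": 0.007, "y": -0.037, "z": 0, "ax": 0, "ay": 0, "az": 4},
  {"hand": 0.02, "x": 0.008, "y": -0.046, "z": 0, "ax": 0, "ay": 0, "az": 5},
  {"hand": 0.02, "x": 0.008, "y": -0.046, "z": 0, "ax": 0, "ay": 0, "az": 5},
  {"hand": 0.02, "x": 0.008, "y": -0.046, "z": 0, "ax": 0, "ay": 0, "az": 5},
  {"hand": 0.02, "x": 0.008, "y": -0.046, "z": 0, "ax": 0, "ay": 0, "az": 5},
])

```text
time_s: 13.78
tcp_pos: [0.5377, -0.3455, 0.1652]
tool_rot: [0.089, -3.14, -0.0]
ft_force: [1.1, 0.7, -0.8]
grip_width: 0.316
```

play_rows([
  {"hand": 0.02, "x": 0.008, "y": -0.046, "z": 0, "ax": 0, "ay": 0, "az": 4},
  {"hand": 0.02, "x": 0, "y": 0, "z": 0, "ax": 0, "ay": 0, "az": 0},
  {"hand": 0.02, "x": 0, "y": 0, "z": 0, "ax": 0, "ay": 0, "az": 0},
])

```text
time_s: 14.15
tcp_pos: [0.5455, -0.3897, 0.1649]
tool_rot: [0.193, -3.135, -0.001]
ft_force: [-0.4, 0.8, -1.5]
grip_width: 0.32
```

```bash
python3 chk.py d
```

```text
tcp [ 0.5455 -0.3897  0.1649] panel xy [ 0.1407047  -0.37105347] jaw ang 97.02872418179798 tilt [-6.e-04  7.e-04 -1.e+00] q [ 0.33  0.56  0.35  1.54 -0.21  1.09  2.42] w 30.095724099841277 [-0.4  0.8 -1.5]
top wood 100 ((114.2662582397461, -380.75970458984375), (18.178386688232422, 30.077190399169922), 22.189422607421875) 0.2102
top bartop 196 ((104.91620635986328, -386.0906677246094), (54.64436340332031, 30.185401916503906), 28.87840461730957) 0.1547
scene wood 166 ((142.13040161132812, -365.794677734375), (68.37562561035156, 27.345691680908203), 26.479022979736328) 0.1982
scene bartop 258 ((142.64218139648438, -368.3260803222656), (127.22049713134766, 32.429073333740234), 28.599245071411133) 0.1537
wrist wood 5938 ((132.57542419433594, -374.1833801269531), (55.53325271606445, 29.543581008911133), 28.29694366455078) 0.2099
wrist bartop 1831 ((96.64968872070312, -393.3114013671875), (33.44219207763672, 29.588834762573242), 28.30328369140625) 0.1543
```

View pics/d.png

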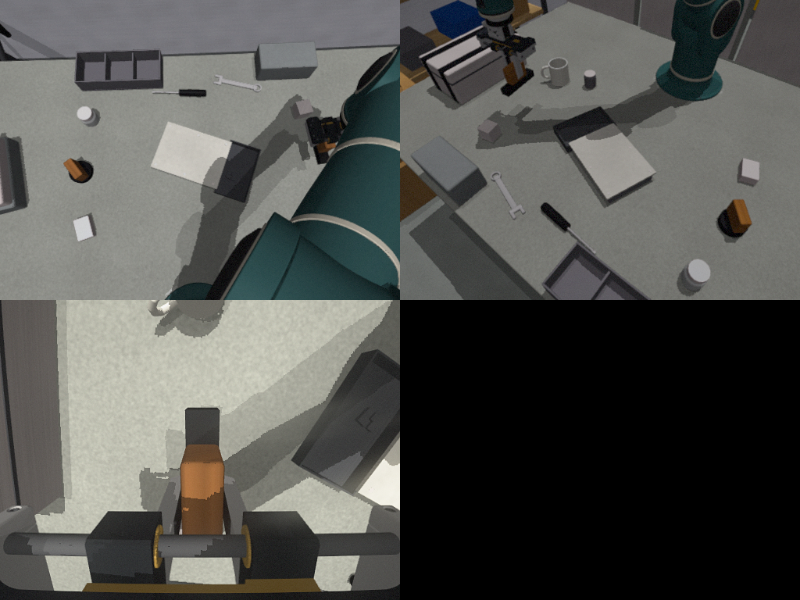

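Both chips lie in the tray (wrist inset about (365,415)), and the panel is empty. Lower the scraper now.

play_rows([
  {"hand": 0.02, "x": 0, "y": 0, "z": -0.03, "ax": 0, "ay": 0, "az": 0},
  {"hand": 0.02, "x": 0, "y": 0, "z": -0.04, "ax": 0, "ay": 0, "az": 0},
  {"hand": 0.02, "x": 0, "y": 0, "z": -0.03, "ax": 0, "ay": 0, "az": 0},
  {"hand": 0.02, "x": 0, "y": 0, "z": -0.015, "ax": 0, "ay": 0, "az": 0},
  {"hand": 0.02, "x": 0, "y": 0, "z": -0.01, "ax": 0, "ay": 0, "az": 0},
  {"hand": 0.02, "x": 0, "y": 0, "z": -0.002, "ax": 0, "ay": 0, "az": 0},
  {"hand": 0.02, "x": 0, "y": 0, "z": -0.001, "ax": 0, "ay": 0, "az": 0},
  {"hand": 0.02, "x": 0, "y": 0, "z": 0, "ax": 0, "ay": 0, "az": 0},
])

```text
time_s: 15.3
tcp_pos: [0.5458, -0.3907, 0.0381]
tool_rot: [-0.193, 3.135, -0.001]
ft_force: [0.3, 0.4, -1.2]
grip_width: 0.315
```

play_rows([
  {"hand": 0.02, "x": 0, "y": 0, "z": -0.001, "ax": 0, "ay": 0, "az": 0},
  {"hand": 0.02, "x": 0, "y": 0, "z": -0.001, "ax": 0, "ay": 0, "az": 0},
  {"hand": 0.02, "x": 0, "y": 0, "z": -0.0006, "ax": 0, "ay": 0, "az": 0},
  {"hand": 0.02, "x": 0, "y": 0, "z": 0, "ax": 0, "ay": 0, "az": 0},
  {"hand": 0.02, "x": 0, "y": 0, "z": 0, "ax": 0, "ay": 0, "az": 0},
])

```text
time_s: 15.92
tcp_pos: [0.5456, -0.3906, 0.0355]
tool_rot: [-0.193, 3.135, -0.0]
ft_force: [-2.5, 3.0, 8.6]
grip_width: 0.321
```

Contact with the bench (8.6 N). Release; then rise.

play_rows([
  {"hand": 0.04, "x": 0, "y": 0, "z": 0, "ax": 0, "ay": 0, "az": 0},
  {"hand": 0.06, "x": 0, "y": 0, "z": 0, "ax": 0, "ay": 0, "az": 0},
  {"hand": 0.09, "x": 0, "y": 0, "z": 0, "ax": 0, "ay": 0, "az": 0},
  {"hand": 0.09, "x": 0, "y": 0, "z": 0, "ax": 0, "ay": 0, "az": 0},
  {"hand": 0.09, "x": 0, "y": 0, "z": 0, "ax": 0, "ay": 0, "az": 0},
  {"hand": 0.09, "x": 0, "y": 0, "z": 0, "ax": 0, "ay": 0, "az": 0},
])

```text
time_s: 16.68
tcp_pos: [0.5454, -0.3905, 0.0348]
tool_rot: [-0.193, 3.136, -0.0]
ft_force: [-1.0, 0.0, -0.3]
grip_width: 0.919
```

play_rows([
  {"hand": 0.09, "x": 0, "y": 0, "z": 0.015, "ax": 0, "ay": 0, "az": 0},
  {"hand": 0.09, "x": 0, "y": 0, "z": 0.03, "ax": 0, "ay": 0, "az": 0},
  {"hand": 0.09, "x": 0, "y": 0, "z": 0.04, "ax": 0, "ay": 0, "az": 0},
  {"hand": 0.09, "x": 0, "y": 0, "z": 0.04, "ax": 0, "ay": 0, "az": 0},
  {"hand": 0.09, "x": 0, "y": 0, "z": 0.04, "ax": 0, "ay": 0, "az": 0},
  {"hand": 0.09, "x": 0, "y": 0, "z": 0.03, "ax": 0, "ay": 0, "az": 0},
  {"hand": 0.09, "x": 0, "y": 0, "z": 0, "ax": 0, "ay": 0, "az": 0},
])

```text
time_s: 17.55
tcp_pos: [0.5462, -0.3913, 0.2334]
tool_rot: [-0.192, 3.132, -0.004]
ft_force: [0.6, -0.1, 0.0]
grip_width: 0.961
```

```bash
python3 chk.py e; python3 - <<'E'
from h import *
st=status.state(); print(st["time_s"]);p=viewer.get_image("wrist"); save(p,"e2")
P,c,uv=cloud(p,st)
s=(abs(P[:,0]-.545)<.1)&(abs(P[:,1]+.39)<.1)
wood=(c[:,0]-c[:,2]>40)
for lab,m in (("wood",wood&s&(P[:,2]>.07)&(P[:,2]<.1)),("bar",~wood&s&(P[:,2]>.014)&(P[:,2]<.032))):
    q=P[m]; print(lab,len(q),cv2.minAreaRect(q[:,:2].astype(np.float32)*1000) if len(q) else 0,np.percentile(q[:,2],[5,50,95]) if len(q) else 0)
O=np.array([.5485,.0071]);a=np.radians(-21.2);ex=np.array([np.cos(a),np.sin(a)]);ey=np.array([-ex[1],ex[0]])
for n in ("wrist","scene"):
    st=status.state();p=viewer.get_image(n)
    for t in ("chip1_center","chip2_center"):
        for r in viewer.find_in(p,t)[:3]:
            w=at_depth(p,[r["xy"]],st)[0]; print(n,t,r["conf"],r["xy"],((w[:2]-O)@np.c_[ex,ey]).round(3),w[2].round(4))
E
```

```text
tcp [ 0.5462 -0.3913  0.2334] panel xy [ 0.14189716 -0.37224032] jaw ang 97.02149781186942 tilt [ 0.0041 -0.0025 -1.    ] q [ 0.32  0.5   0.37  1.47 -0.18  1.21  2.41] w 90.28778136705812 [ 0.6 -0.1  0. ]
17.7
wood 1325 ((543.5189819335938, -389.9132080078125), (69.33088684082031, 28.803783416748047), 7.561023712158203) [0.07809393 0.0802599  0.08166268]
bar 677 ((543.1820068359375, -389.96453857421875), (128.850830078125, 29.419620513916016), 6.660111427307129) [0.02279475 0.02442678 0.02576493]
wrist chip1_center 0.6 [435.2, 147.4] [-0.016 -0.169] 0.0139
wrist chip2_center 0.57 [444.6, 151.8] [-0.018 -0.152] 0.0128
scene chip1_center 0.45 [243.3, 165.6] [-0.013 -0.159] 0.0122
```

View pics/e.png

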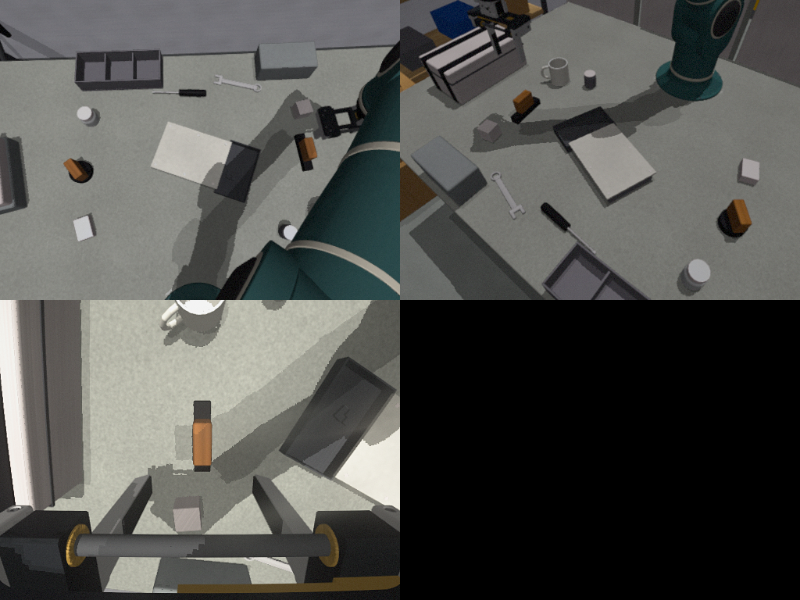

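View pics/e2.png

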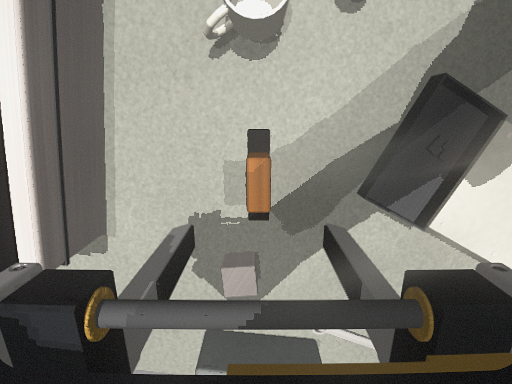

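The scraper stands free at (258,175). Both chips are on the tray floor at (435,147) and (445,152). Gripper well clear.

```bash
python3 -c "
from h import *
print(robot.hand_in())"
```

```text
the job is handed in; nothing more can be done
None
```

The job is done and handed in, at about 18 s of the 58 s allowed. I gripped the straight scraper by its handle and wiped both chips along the panel's -y direction, over the edge into the tray. I then stood the scraper back where it started on the bench, let go and raised the gripper about 0.2 m.

- **Chips:** one wrist picture shows both in the tray, at about panel (-16, -169) and (-18, -152) mm and 13 mm above the bench. The panel is empty in the last pictures. The scene camera's network found only one of the two chips in the tray.
- **Scraper:** it stands upright at about (0.543, -0.390), well clear of panel and tray. Its bar top measures 24 mm and its handle top 80 mm, matching the task text.
- **Forces:** the highest wrist force I read was about 9.5 N, when the scraper touched the bench. I only took readings at the end of each move call.
- **Disagreements:** the cameras agreed to within about 4 mm. My simple "dark pixels on the panel" count also picked up shadows, so I judged the panel by eye. My first two move calls were refused for leaving out zero values, and nothing moved.

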